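# Click the photometer's filter selector round to the cross and take a reading

### The arm

A 7-joint arm with a two-finger parallel gripper is mounted at the origin on the work surface. World frame = base frame: x ahead of the robot, y to its left, z up, the work surface at z = 0. Lengths are in mm, angles in degrees, forces in N, time in s.
With the tool pointing down it reaches from about 425 to 825 mm from the base axis. Payload 3.6 kg.
Tool frame: the origin (TCP) lies at the very end of the fingers, on their centre line; the grasp point (between the pads) lies 19 mm behind it; x points along the fingers, y is the direction in which the jaws open and shut, and the axes are right-handed (so a half turn about x gives the same grasp; the last joint's range is limited). The gripper opens to 85 mm and grips with 20 to 120 N. Pads are 22 mm wide; open, the fingers measure 114 mm over their backs; the gripper's body (76 mm by 85 mm) begins 54 mm behind the grasp point. The pads swing forward as they close: fully open they stand 13 mm farther back than shut.
Start: joints at [63.398, 35.231, -0.722, 81.555, 0.464, 63.22, -2.315], TCP at [275.573, -588.661, 231.297] pointing down, gripper open.
Joint ranges: [-178.69, 178.69], [-17.37, 117.87], [-77.05, 75.6], [15.02, 138.74], [-78.02, 258.01], [0.78, 113.62], [-162.83, 162.83]. Speed limits (degrees/s): [159.86, 159.86, 180, 180, 180, 180, 180].

### API

Orientations are given as a 3x3 rotation matrix whose columns are the frame's x, y, z axes.
In Python, from rig import robot gives the robot as it stands. Calls block until the motion is done:
- robot.move_pose(position, orientation): joint-space move of the TCP to a pose.
- robot.servo_line(position, frame=None, speed=150, threshold=None): straight line of the TCP; frame=None keeps the orientation; speed is the mean speed in mm/s. With threshold (N) it stops when the force on the tool has changed by that much, and returns True; else False.
- robot.movej(angles): joint-space move.
- robot.set_gripper(opening, grip_force=None): finger opening in mm; grip_force is the grip in N (None keeps the last); returns when the fingers have stopped.
- robot.dwell(seconds).
- robot.solve_ik(position, orientation): joint angles nearest the present ones, or None.
- robot.read_state(): the state.
- robot.capture(name): name is "side" or "top" or "wrist"; returns a dict with "frame" (480x640x3 uint8, red, green, blue), "vfov" (degrees; the focal length in pixels is half the picture's height over the tangent of half this angle, whatever the lens; pixels are square), "cx", "cy" (the principal point, pixels), "k1" (the pictures are not rectified: a ray, as slopes to the right and down, at radius r is drawn at 1 + k1 r^2 times it, then the intrinsics apply), "xyz" and "attitude" of the camera in the world. Camera axes: x right, y down, z forward; pixel columns grow to the right and rows downward; lengths in mm; the calibration is good to about 2 mm. A picture is of the moment at which its call begins. There is no depth.
A pose or a line that the arm cannot do raises robot.PlanningError and nothing moves.
- robot.finish_job(): hands the job in, once; it reports no verdict.
Trained networks look in a picture, given as the dict that the camera call returned (one of the last four; its "shot" number tells which), for a name from the list of things; names that differ only in an ending like _2 or _b are one class to them, and where a whole thing is asked for, a point or a joint stands for the part that bears it (a point fixed in the world has none). Each returns a list of dicts, best first, with "conf" (0 to 1); they miss things now and then, are a little off and sometimes report something else, mostly with a low value. They report only what shows in the picture. A call takes as long as a camera call.
- robot.spot_in(picture, target): "centre" ([column, row] in pixels, amid what is visible of it).
The state is a dict: "time": time; "qpos": joint angles; "qd": joint speeds; "effort": joint torques, N m; "position": TCP position; "eef_rot": TCP orientation; "ft_force": force on the tool from outside, world axes, zero at the start; "wrist_torque": the same for the moment, N m; "grip_width": finger opening in mm.
Only numpy, scipy, OpenCV 4.12 (cv2) and the standard library are available. Lean on these libraries where they do the work, as an engineer would, in place of code of your own. Each camera call takes 0.05 s, during which the arm holds its last target.

### The job

With closed fingertips, push the upright tab of the photometer's filter selector round until the tab points at the plaque with the cross and rests there; never grip the tab. Then press the round read button fully down and let it come back up, with the selector still at the cross. Leave the jar, the beaker and the brass weight standing where they are.

Things in the scene. Friction and masses are not known exactly. Their poses are not given: they have to be found in the camera images.
- selector_axis (a point): Centre of the selector, on its vertical axis, level with the top of its disc (72 mm above the bench). The selector is an aluminium disc 200 mm across, flat on top of a fixed light grey photometer (a box 280 by 380 mm, 60 mm high; yaw within 0.3 rad). A hub 44 mm across stands 8 mm above the disc; small windows ring it.
- tab (a point): Centre of the one upright tab, a dark fin fixed on the disc 80 mm from the axis: 10 mm thick in the direction of travel, 30 mm long radially (65 to 95 mm from the axis), top 28 mm above the disc (100 mm above the bench); this point is 14 mm above the disc. Its x axis points to the disc's axis.
- pointer (a point): The imaginary point 140 mm from the axis straight out past the tab, level with the disc's top; it lies over the middle of the plaque that the tab points at.
- selector (a joint): Selector angle, rad, growing anticlockwise from above; 0 with the tab on the robot's side (instrument's -x). Starts within +-0.45, perhaps between clicks. Click stops every 30 degrees (+-0.262, 0.785, 1.309, 1.833, 2.356) hold it; plaques at +-0.785 and +-2.356. End stops at +-2.75: it cannot go all the way round. 2 to 5 N at the tab push it over a click; half-way over it runs on to the next by itself.
- plaque_cross: A round white plaque, 46 mm across, 3 mm thick, fixed flat on the instrument's top, bearing a raised dark plus-shaped cross with 34 mm arms, 8 mm wide. Origin: centre of its underside, 60 mm above the bench. The four plaques are 140 mm from the selector's axis, 90 degrees apart; which is where varies.
- plaque_disc: A round white plaque, 46 mm across, 3 mm thick, fixed flat on the instrument's top, bearing a raised dark full disc, 28 mm across. Origin: centre of its underside, 60 mm above the bench. The four plaques are 140 mm from the selector's axis, 90 degrees apart; which is where varies.
- plaque_bar: A round white plaque, 46 mm across, 3 mm thick, fixed flat on the instrument's top, bearing a raised dark single straight bar, 34 by 9 mm. Origin: centre of its underside, 60 mm above the bench. The four plaques are 140 mm from the selector's axis, 90 degrees apart; which is where varies.
- plaque_ring: A round white plaque, 46 mm across, 3 mm thick, fixed flat on the instrument's top, bearing a raised dark ring, 34 mm outside and 20 mm inside. Origin: centre of its underside, 60 mm above the bench. The four plaques are 140 mm from the selector's axis, 90 degrees apart; which is where varies.
- read_top (a point): Centre of the top of the read button when it is up: a dark round push button, 30 mm across, in a grey housing on the strip to the right of the selector. It moves straight down with the press.
- read (a joint): Travel of the read button in m: 0 up, 0.006 fully down; it springs back. About 5 N holds it fully down. Over 0.0045 counts as pressed.
- jar: Bystander: closed jar 52 mm across and 85 mm high, loose, on the bench left of the instrument. Origin: centre of its underside.
- beaker: Bystander: open glass beaker 68 mm across and 85 mm high, loose, on the bench right of the instrument. Origin: centre of its underside.
- weight: Bystander: brass balance weight 28 mm across and 40 mm high with a small knob, loose, standing on the instrument's strip some 10 to 13 cm beyond the read button. Origin: centre of its underside.

How it is judged:
By the outcome, as a careful person would: the job done as asked, in the order asked, and still so for the second after the job is handed in, with the robot touching nothing.
It also fails if it takes over 51 s, if anything falls off the work surface, if the arm or the gripper's body presses on something with over 40 N, if the wrist force passes 120 N, or if a joint passes its speed limit or range.

## Working session

There is one attempt and no reset: what is moved stays moved. The work goes in short steps, each a Python script; the robot and the scene stay as the last script left them, time stands still between calls to the robot, and variables do not carry over. Pictures are saved under pics/ and viewed, and the job is handed in when it is done.

```bash
ls; mkdir -p pics; cat > h.py <<'E'
import numpy as np, cv2
from rig import robot
def K(c):
    f=c["frame"].shape[0]/2/np.tan(np.radians(c["vfov"])/2)
    return f
def ray(c,uv):
    f=K(c); d=np.array([(uv[0]-c["cx"])/f,(uv[1]-c["cy"])/f])
    rd=np.linalg.norm(d); r=rd
    for _ in range(50): r=rd/(1+c["k1"]*r*r)
    s=d*(r/rd if rd>0 else 1)
    v=np.array(c["attitude"])@np.array([s[0],s[1],1.]); return np.array(c["xyz"],float),v
def atz(c,uv,z):
    o,v=ray(c,uv); return o+v*(z-o[2])/v[2]
def proj(c,p):
    q=np.array(c["attitude"]).T@(np.array(p,float)-np.array(c["xyz"]))
    s=q[:2]/q[2]; s=s*(1+c["k1"]*(s@s)); return s*K(c)+[c["cx"],c["cy"]]
def save(c,n): cv2.imwrite("pics/"+n+".png",c["frame"][:,:,::-1])
E
python3 - <<'E'
from h import *
np.set_printoptions(precision=1,suppress=True)
zs=dict(selector_axis=72,tab=86,plaque_cross=63,plaque_disc=63,plaque_bar=63,plaque_ring=63,read_top=75,jar=42,beaker=42,weight=80)
for n in("top","side"):
    c=robot.capture(n); save(c,n+"0")
    print(n,c["xyz"],c["attitude"],c["vfov"],c["k1"])
    for t,z in zs.items():
        for d in robot.spot_in(c,t)[:2]: print(t,round(d["conf"],2),np.array(d["centre"]),atz(c,d["centre"],z))
s=robot.read_state();print(s["time"],s["eef_rot"])
E
```

```text
pics
top [430.1 -11.1 830. ] [[-0.  -1.   0.2]
 [-1.   0.  -0. ]
 [ 0.  -0.2 -1. ]] 53.133543545419926 -0.07235985996841031
selector_axis 0.83 [324.2 254.7] [535.1 -28.7  72. ]
tab 0.78 [324.2 256.2] [530.8 -28.3  86. ]
plaque_cross 0.74 [383.3 323.7] [ 426.  -121.3   63. ]
plaque_disc 0.94 [265.8 190.4] [643.9  66.8  63. ]
plaque_ring 0.74 [388.3 198.5] [ 629.4 -135.5   63. ]
read_top 0.51 [438.7 304.7] [ 454.6 -207.7   75. ]
jar 0.61 [194.  279.4] [498.9 185.4  42. ]
jar 0.33 [514.8 211.8] [ 611.4 -355.9   42. ]
weight 0.86 [447.4 237.3] [ 561.  -225.6   80. ]
side [ 499.3 -855.3  541.4] [[ 1.  -0.1  0.1]
 [-0.1 -0.5  0.9]
 [-0.  -0.9 -0.5]] 54.724336320563886 -0.11087535595428052
selector_axis 0.72 [313.  249.4] [533.1 -45.   72. ]
tab 0.71 [315.6 249.9] [537.  -71.7  86. ]
tab 0.58 [258.2 277. ] [ 428.4 -155.1   86. ]
plaque_cross 0.73 [261.2 274.8] [ 430.2 -112.8   63. ]
plaque_disc 0.62 [358.9 224.9] [643.7  67.6  63. ]
plaque_bar 0.68 [312.1 248.8] [532.1 -26.7  63. ]
plaque_bar 0.67 [270.9 227.9] [445.5  78.9  63. ]
plaque_ring 0.79 [364.  276.1] [ 622.1 -140.6   63. ]
read_top 0.54 [274.6 302.5] [ 457.4 -219.9   75. ]
jar 0.62 [294.5 206.4] [501.7 232.9  42. ]
beaker 0.9 [379.9 361.4] [ 614.6 -344.    42. ]
beaker 0.18 [270.2 226.1] [441.3 129.5  42. ]
weight 0.79 [333.6 302.6] [ 555.4 -238.3   80. ]
1.1 [[-0.   0.4 -0.9]
 [ 0.  -0.9 -0.4]
 [-1.  -0.  -0. ]]
```

View pics/top0.png

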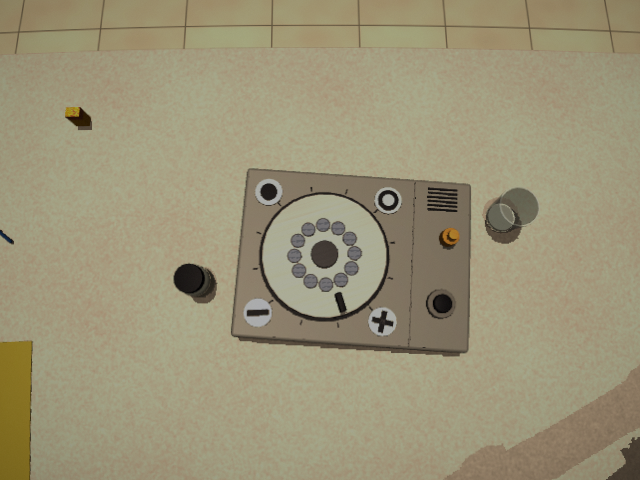

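View pics/side0.png

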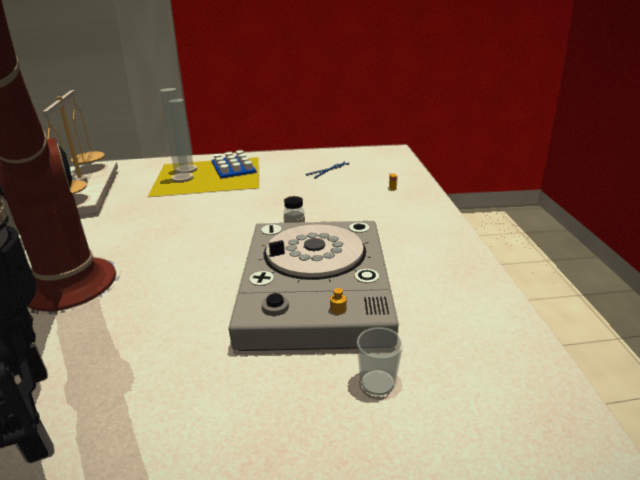

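```bash
cat > m.py <<'E'
from h import *
from scipy.optimize import least_squares
np.set_printoptions(precision=2,suppress=True)
def blobs(c,p,r,fn):
    x,y=np.round(p).astype(int); 
    g=c["frame"].astype(float)
    return g
def fit(obs):  # obs: list of (c,uv,name)
    off={'disc':0,'bar':0}
E
python3 - <<'E'
from m import *
T=robot.capture("top");S=robot.capture("side")
# coarse model: axis+yaw guess, overlay
def model(a,yaw,th):
    R=lambda r,t,z:[a[0]-r*np.cos(yaw+t),a[1]-r*np.sin(yaw+t),z]
    return R
def whites(c,uv0,rad):
    f=c["frame"]; g=f.min(axis=2).astype(int)
    m=np.zeros(g.shape,np.uint8); cv2.circle(m,tuple(int(round(v)) for v in uv0),rad,1,-1)
    roi=(g>150)&(m>0)
    pts=np.argwhere(roi)[:,::-1].astype(np.int32)
    if len(pts)<8: return None
    h=cv2.convexHull(pts); M=cv2.moments(h); return np.array([M['m10']/M['m00'],M['m01']/M['m00']]),M['m00']
seeds={'T':dict(cross=(383,321),disc=(268,191),ring=(388,200),bar=(258,313)),'S':dict(cross=(262,277),disc=(360,227),ring=(367,275),bar=(271,229))}
A={}
for k,c in(('T',T),('S',S)):
    for n,p in seeds[k].items():
        print(k,n,c["frame"][p[1]-4:p[1]+5,p[0]-14].min(axis=1) )
        w=whites(c,p,17 if k=='T' else 13)
        if w: A[k,n]=atz(c,w[0],63); print(k,n,w[0],w[1],A[k,n])
for k in 'TS':
    try:
        P={n:A[k,n] for n in seeds[k]}
        print(k,sum(P.values())/4,{n:np.linalg.norm(P[n]-sum(P.values())/4) for n in P})
    except KeyError: pass
for k,c in(('T',T),('S',S)):
    cv2.imwrite(f"pics/crop{k}.png",cv2.resize(c["frame"][150:370,220:480][:,:,::-1],None,fx=3,fy=2.7,interpolation=cv2.INTER_CUBIC))
E
```

```text
T cross [159 159 162 168 167 167 161 158 158]
T cross [382.05 321.15] 569.5 [ 430.   -119.42   63.  ]
T disc [102 102 102 106  98 108 105  94 102]
T disc [268.34 191.39] 500.5 [642.21  62.62  63.  ]
T ring [ 77  82  96 104 139 116  96  59  56]
T ring [387.77 199.91] 490.0 [ 627.04 -134.56   63.  ]
T bar [153 160 170 170 171 171 165 152 145]
T bar [257.11 312.17] 568.5 [445.03  77.92  63.  ]
S cross [123 122 123 123 125 128 124 123 122]
S cross [261.23 277.31] 237.5 [ 430.58 -121.48   63.  ]
S disc [123 124 123 124 123 127 147 168 170]
S disc [358.49 226.1 ] 408.5 [641.89  61.92  63.  ]
S ring [121 123 122 123 123 122 119 123 123]
S ring [366.55 274.91] 233.5 [ 627.43 -137.19   63.  ]
S bar [122 123 123 123 124 122 124 124 122]
S bar [272.02 228.05] 427.5 [447.99  77.81  63.  ]
T [536.07 -28.36  63.  ] {'cross': np.float64(139.79130671471992), 'disc': np.float64(139.79800951310793), 'ring': np.float64(139.83533056224266), 'bar': np.float64(139.93913554506307)}
S [536.97 -29.74  63.  ] {'cross': np.float64(140.4842950758448), 'disc': np.float64(139.30731886517208), 'ring': np.float64(140.46134609517227), 'bar': np.float64(139.58590760194548)}
```

View pics/cropS.png

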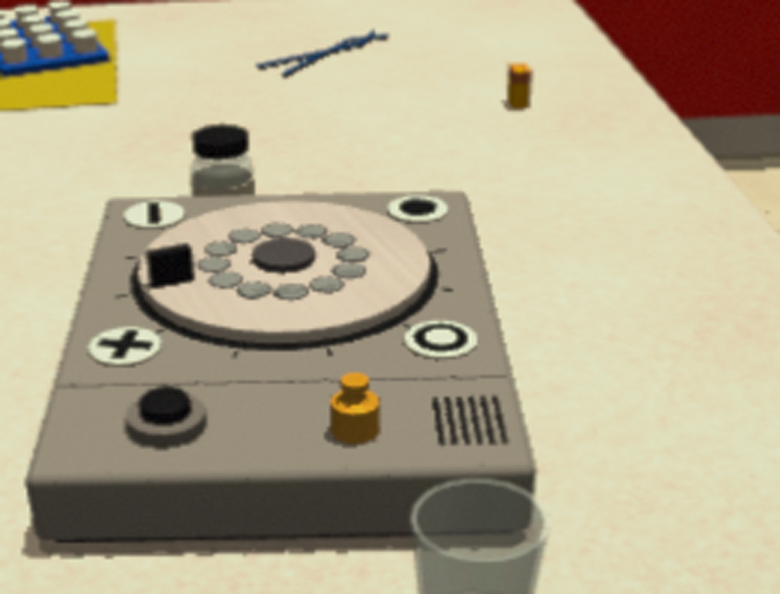

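View pics/cropT.png

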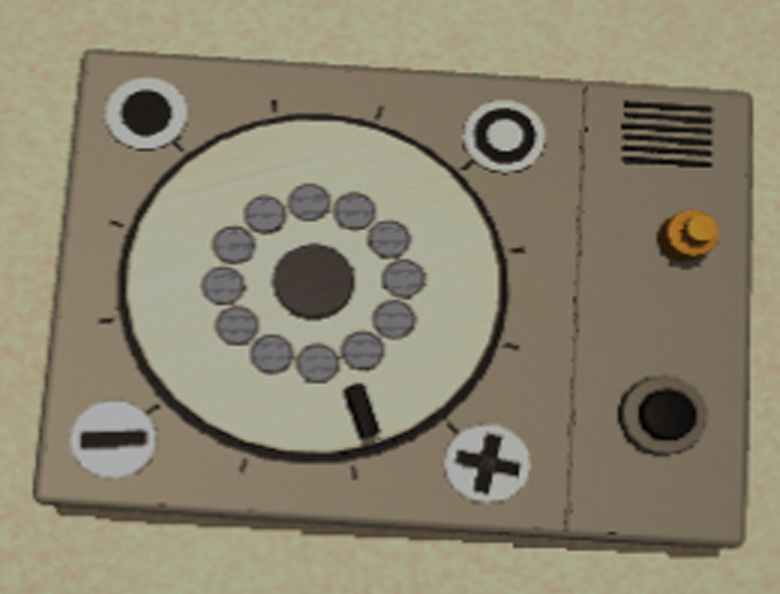

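```bash
python3 - <<'E'
from m import *
T=robot.capture("top");S=robot.capture("side")
def tri(a,b):
    o1,v1=ray(T,a);o2,v2=ray(S,b)
    s=np.linalg.lstsq(np.c_[v1,-v2],o2-o1,rcond=None)[0]
    return o1+v1*s[0],o2+v2*s[1]
def dark(c,uv,r,th=45):
    g=c["frame"].max(axis=2);m=np.zeros(g.shape,np.uint8);cv2.circle(m,uv,r,1,-1)
    p=np.argwhere((g<th)&(m>0))[:,::-1];return p.mean(0),p.min(0),p.max(0),len(p)
bt=dark(T,(442,303),10);bs=dark(S,(275,299),10)
print(bt,bs,tri(bt[0],bs[0]))
for z in(75,78,80,82): print(z,atz(T,bt[0],z),atz(S,bs[0],z))
ax=np.array([536.4,-29.])
tt=dark(T,(341,302),14);ts=dark(S,(276,248),12);print(tt,ts,tri(tt[0],ts[0]))
for z in (93,100):
  d=atz(T,tt[0],z)[:2]-ax; print(z,np.hypot(*d),np.arctan2(-d[1],-d[0])+.076)
E
```

```text
(array([441.88, 303.29]), array([433, 294]), array([451, 312]), 284) (array([274.55, 300.15]), array([267, 294]), array([282, 306]), 174) (array([ 456.75, -212.89,   74.73]), array([ 457.25, -212.85,   74.74]))
75 [ 456.74 -212.82   75.  ] [ 457.27 -213.22   75.  ]
78 [ 456.64 -212.02   78.  ] [ 457.55 -217.35   78.  ]
80 [ 456.57 -211.48   80.  ] [ 457.73 -220.1    80.  ]
82 [ 456.5  -210.95   82.  ] [ 457.91 -222.85   82.  ]
(array([340.56, 303.05]), array([335, 293]), array([350, 316]), 135) (array([276.4 , 248.33]), array([270, 241]), array([283, 255]), 166) (array([458.04, -53.01,  84.23]), array([460.26, -52.86,  84.31]))
93 82.12603065455521 0.3664783450221432
100 82.26620713172947 0.3609880071064279
```

```bash
cat >> m.py <<'E'
AX=np.array([536.4,-29.]);YAW=-.076
def fp(th,z,r=80,back=16,sg=1):
    p=th+YAW;u=np.array([-np.cos(p),-np.sin(p),0]);t=np.array([np.sin(p),-np.cos(p),0])
    pos=np.r_[AX,z]+r*u-back*t
    x=np.array([0,0,-1.]);zz=sg*t;y=np.cross(zz,x)
    return pos,np.c_[x,y,zz]
E
python3 - <<'E'
from m import *
print(robot.solve_ik(*fp(-.15,230)),robot.solve_ik(*fp(-.15,230,sg=-1)),robot.solve_ik(*fp(.8,80)),robot.solve_ik(*fp(.8,80,sg=-1)))
robot.set_gripper(0,40)
s=robot.read_state();print(s["time"],s["grip_width"])
c=robot.capture("wrist");save(c,"w0")
sg=1 if abs(robot.solve_ik(*fp(-.15,230))[6])<abs(robot.solve_ik(*fp(-.15,230,sg=-1))[6]) else -1
print(sg)
robot.move_pose(*fp(-.15,230,sg=sg))
s=robot.read_state();print(s["time"],s["position"],s["ft_force"])
c=robot.capture("wrist");save(c,"w1")
E
```

```text
[ 14.03  20.16 -23.28 110.94  10.11  50.87 -27.34] [ 40.26  31.37 -65.67 110.28  33.13  60.19 127.24] [ 22.7   35.03 -24.75 119.17  27.53  31.32  19.5 ] [  -3.79   33.76   14.2   119.98  -16.82   28.11 -115.5 ]
2.0667 0.06454975288834576
1
4.3417 [462.34   3.25 229.88] [0.7  0.72 0.38]
```

View pics/w1.png

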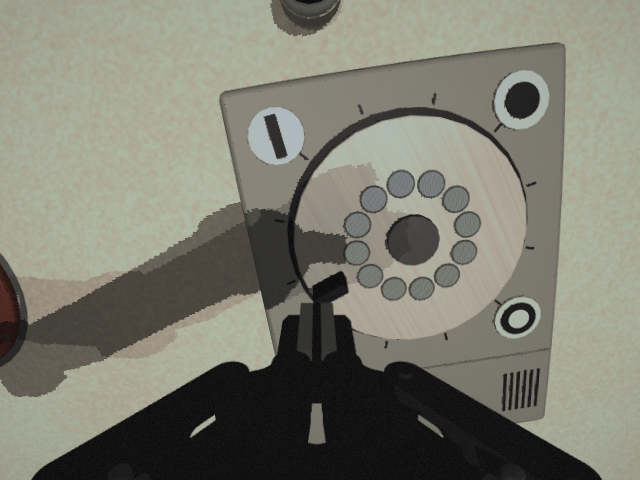

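```bash
python3 - <<'E'
from m import *
p,R=fp(-.1,80);robot.servo_line(p,R,150)
s=robot.read_state();print(s["time"],s["position"],s["ft_force"])
for th in(.05,.2,.3,.37,.44,.5,.55):
    p,R=fp(th,80)
    try: robot.servo_line(p,R,50)
    except robot.PlanningError as e: print(th,e);break
    s=robot.read_state();print(th,round(s["time"],2),s["position"],s["ft_force"])
for n in("top","side","wrist"): c=robot.capture(n);save(c,n+"2")
c=cv2.imread("pics/top2.png")[150:370,220:480]; d=cv2.imread("pics/side2.png")[180:330,180:440]
cv2.imwrite("pics/m2.png",cv2.resize(np.vstack([c,d]),None,fx=1.6,fy=1.6))
E
```

```text
5.5417 [461.06   0.83  80.58] [ 0.31  0.37 -0.01]
0.05 5.93 [457.33 -10.97  80.6 ] [-0.51  0.34  0.21]
0.2 6.33 [455.31 -22.63  80.17] [ 0.22  1.5  -0.17]
0.3 6.64 [454.99 -30.68  80.05] [ 0.71 -0.22 -0.1 ]
0.37 6.91 [455.3  -36.41  80.07] [ 0.21 -0.01  0.31]
0.44 7.17 [456.06 -42.02  80.02] [-0.3   0.42 -0.07]
0.5 7.42 [456.99 -47.42  79.97] [-0.22 -0.01  0.33]
0.55 7.67 [457.95 -51.58  79.98] [-0.13 -0.47  0.11]
```

View pics/m2.png

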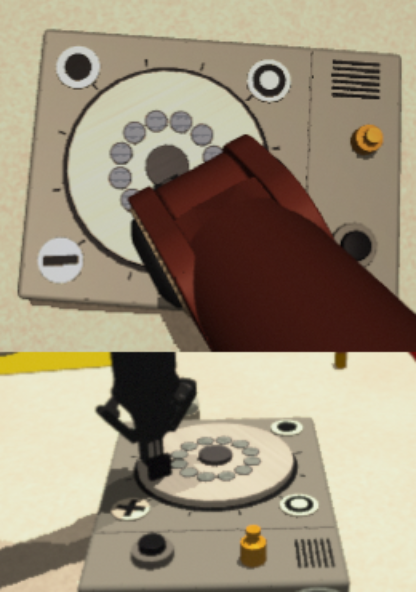

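View pics/wrist2.png

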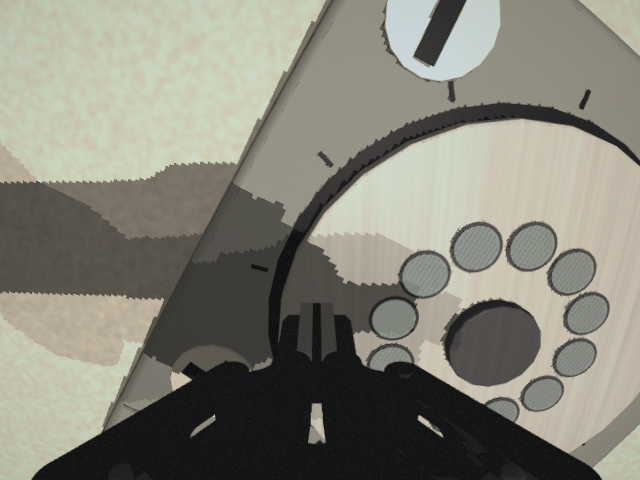

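```bash
python3 - <<'E'
from m import *
S=robot.capture("side")
for th in(.262,.365,.45,.55,.65,.785):
    u=-np.array([np.cos(th+YAW),np.sin(th+YAW)])
    print(th,proj(S,np.r_[AX+65*u,100]),proj(S,np.r_[AX+95*u,100]),proj(S,np.r_[AX+95*u,72]))
d=cv2.cvtColor(S["frame"],cv2.COLOR_RGB2BGR)[200:300,220:330];d=cv2.convertScaleAbs(d,alpha=2,beta=20)
cv2.imwrite("pics/z3.png",cv2.resize(d,None,fx=6,fy=6))
E
```

```text
0.262 [282.01 238.17] [267.11 240.43] [268.29 252.62]
0.365 [282.82 239.69] [268.17 242.69] [269.35 254.96]
0.45 [283.75 240.9 ] [269.44 244.51] [270.61 256.84]
0.55 [285.14 242.28] [271.38 246.58] [272.53 258.98]
0.65 [286.84 243.57] [273.8  248.54] [274.92 261.  ]
0.785 [289.6  245.17] [277.79 250.98] [278.86 263.52]
```

View pics/z3.png

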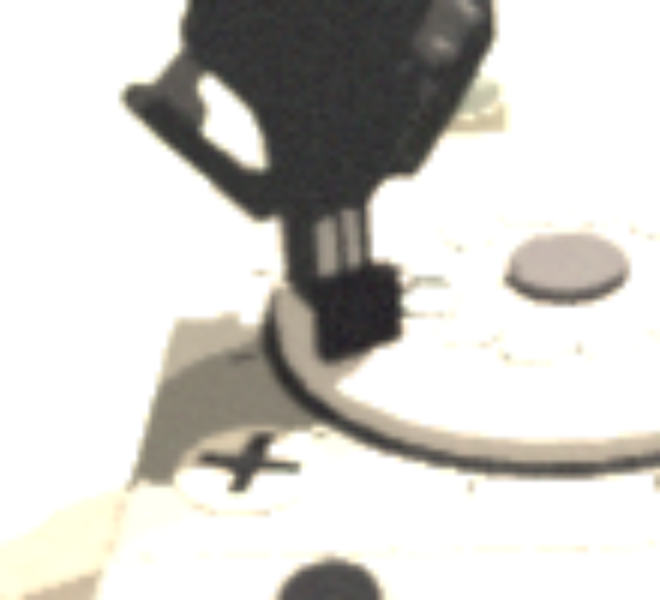

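```bash
cat > look.py <<'E'
from m import *
def look(n):
    S=robot.capture("side")
    for th in(.55,.65,.7,.785,.85):
        u=-np.array([np.cos(th+YAW),np.sin(th+YAW),0]);t=np.array([-u[1],u[0],0]);t=np.array([np.sin(th+YAW),-np.cos(th+YAW),0])*5
        f=lambda r,z:((proj(S,np.r_[AX,z]+r*u+t)-[220,200])*6+3).round()
        print(th,f(65,100),f(95,100),f(95,72))
    d=cv2.cvtColor(S["frame"],cv2.COLOR_RGB2BGR)[200:300,220:330];d=cv2.convertScaleAbs(d,alpha=2,beta=20)
    cv2.imwrite(f"pics/{n}.png",cv2.resize(d,None,fx=6,fy=6))
E
python3 - <<'E'
from look import *
for th in(.6,.65):
    p,R=fp(th,80)
    robot.servo_line(p,R,40)
    s=robot.read_state();print(th,round(s["time"],2),s["position"],s["ft_force"])
look("z4")
E
```

```text
0.6 8.12 [459.2  -55.46  79.99] [ 0.55 -1.32  0.78]
0.65 8.38 [460.61 -59.23  79.98] [-0.26  0.33 -0.37]
0.55 [401. 263.] [318. 289.] [325. 363.]
0.65 [413. 270.] [334. 300.] [341. 375.]
0.7 [419. 274.] [343. 306.] [350. 381.]
0.785 [431. 279.] [360. 314.] [366. 390.]
0.85 [441. 283.] [374. 320.] [380. 396.]
```

View pics/z4.png

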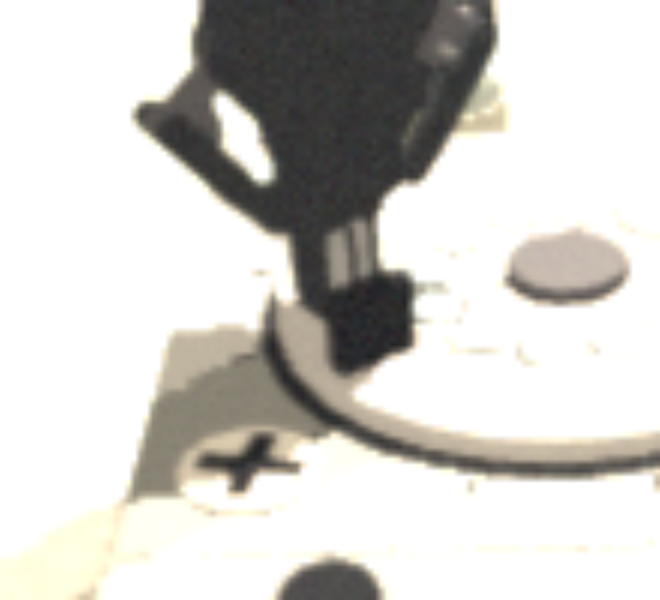

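```bash
python3 - <<'E'
from look import *
for th in(.7,.745):
    p,R=fp(th,80)
    robot.servo_line(p,R,40)
    s=robot.read_state();print(th,round(s["time"],2),s["position"],s["ft_force"])
robot.dwell(.3)
look("z5")
E
```

```text
0.7 8.68 [462.18 -62.82  80.  ] [-0.28  0.41 -0.11]
0.745 8.93 [463.7  -66.06  79.99] [-0.3  -0.29 -0.78]
0.55 [401. 263.] [318. 289.] [325. 363.]
0.65 [413. 270.] [334. 300.] [341. 375.]
0.7 [419. 274.] [343. 306.] [350. 381.]
0.785 [431. 279.] [360. 314.] [366. 390.]
0.85 [441. 283.] [374. 320.] [380. 396.]
```

View pics/z5.png

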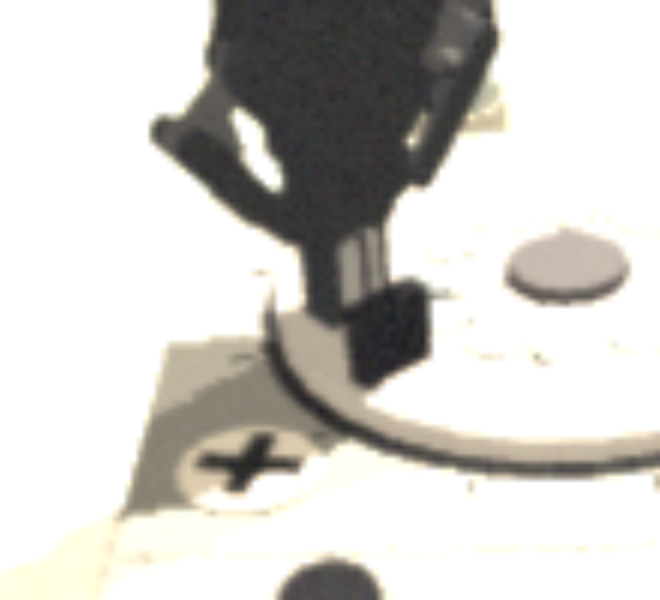

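```bash
python3 - <<'E'
from look import *
p,R=fp(.5,80);robot.servo_line(p,R,100)
p,R=fp(.5,160);robot.servo_line(p,R,150)
p[2]=200; robot.servo_line(p+[0,60,0],R,200)
s=robot.read_state();print(round(s["time"],2))
look("z6")
c=robot.capture("wrist");save(c,"w6")
c=robot.capture("top");cv2.imwrite("pics/t6.png",cv2.resize(c["frame"][150:370,220:480][:,:,::-1],None,fx=3,fy=2.7,interpolation=cv2.INTER_CUBIC))
E
```

```text
10.86
0.55 [401. 263.] [318. 289.] [325. 363.]
0.65 [413. 270.] [334. 300.] [341. 375.]
0.7 [419. 274.] [343. 306.] [350. 381.]
0.785 [431. 279.] [360. 314.] [366. 390.]
0.85 [441. 283.] [374. 320.] [380. 396.]
```

View pics/z6.png

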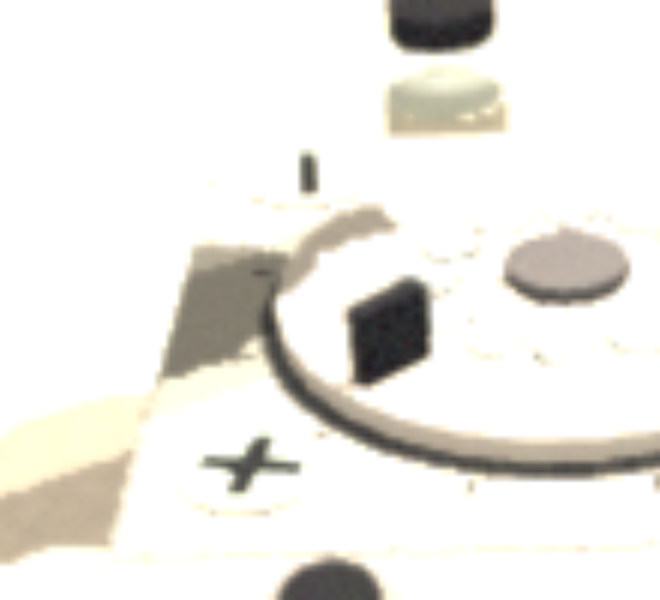

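View pics/t6.png

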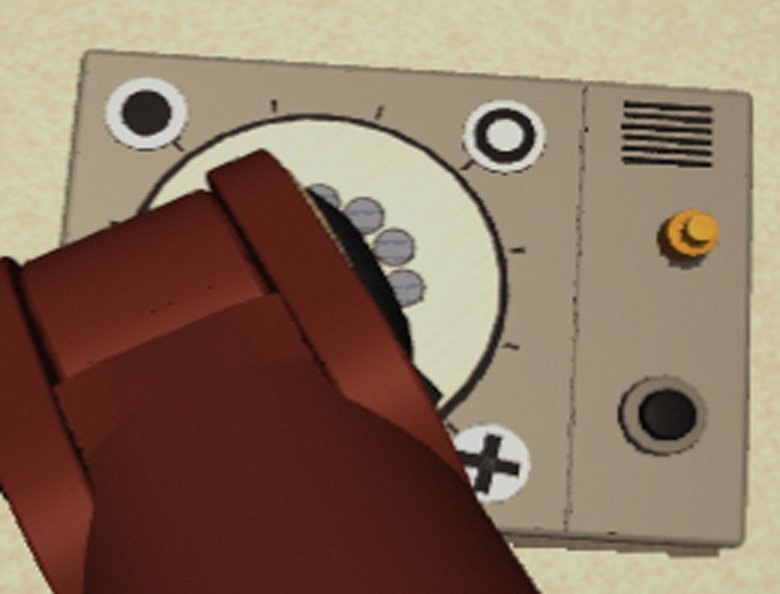

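View pics/w6.png

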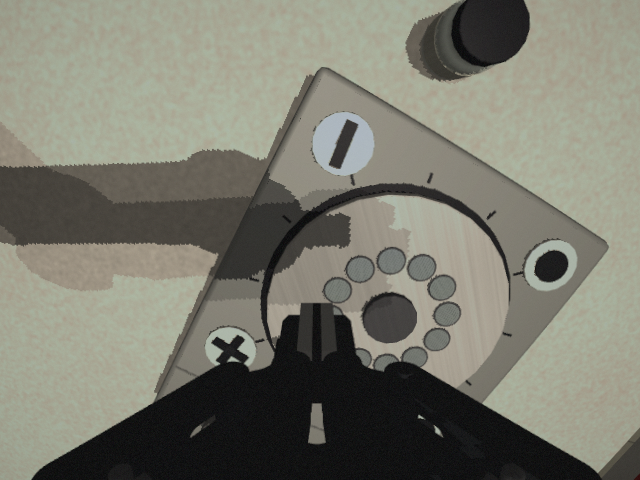

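```bash
python3 - <<'E'
from look import *
B=np.array([457,-212.7])
_,R=fp(.5,80)
robot.servo_line(np.r_[B,180],R,250)
s=robot.read_state();print(round(s["time"],2),s["position"])
look("z7")
for n in("top","wrist"):
  c=robot.capture(n);save(c,n+"7")
  if n=="top":cv2.imwrite("pics/t7.png",cv2.resize(c["frame"][150:370,220:480][:,:,::-1],None,fx=3,fy=2.7,interpolation=cv2.INTER_CUBIC))
E
```

```text
12.07 [ 457.14 -210.94  180.11]
0.55 [401. 263.] [318. 289.] [325. 363.]
0.65 [413. 270.] [334. 300.] [341. 375.]
0.7 [419. 274.] [343. 306.] [350. 381.]
0.785 [431. 279.] [360. 314.] [366. 390.]
0.85 [441. 283.] [374. 320.] [380. 396.]
```

View pics/t7.png

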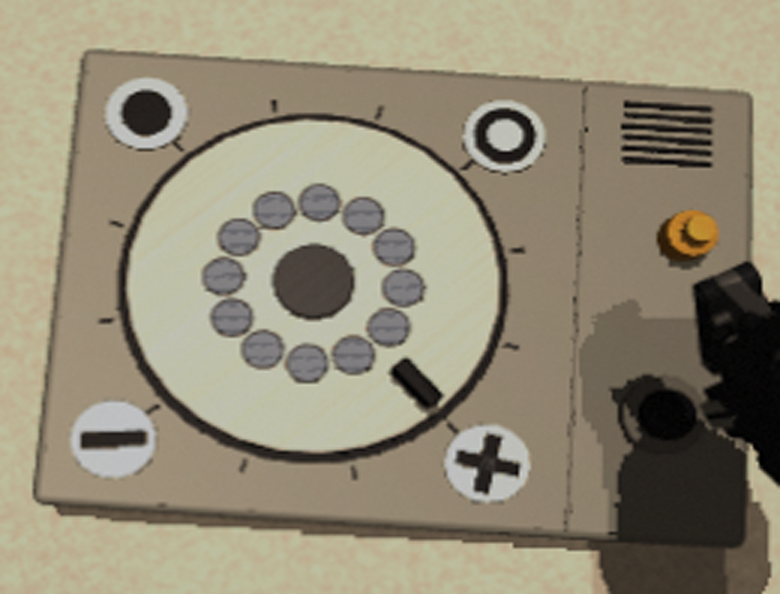

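View pics/wrist7.png

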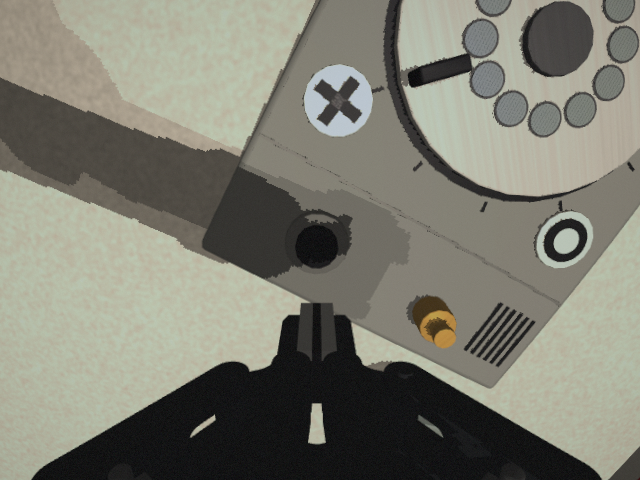

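```bash
cat > ph.py <<'E'
from m import *
def phase(c,show=False):
    g=c["frame"]; sat=g.max(2).astype(int)-g[:,:,2]; val=g.max(2)
    A=[]
    m=((val<150)&(val>60)).astype(np.uint8)
    n,l,st,ce=cv2.connectedComponentsWithStats(cv2.erode(m,np.ones((2,2))))
    for i in range(1,n):
        if 40<st[i,4]<400:
            p=atz(c,ce[i]+[.5*0,0],72)[:2]-AX
            if 40<np.hypot(*p)<60: A.append((np.arctan2(-p[1],-p[0])-YAW,np.hypot(*p),st[i,4]))
    return np.array(A)
def tabang(c,uv,r,z=100):
    g=c["frame"].max(2);m=np.zeros(g.shape,np.uint8);cv2.circle(m,uv,r,1,-1)
    m=((g<50)&(m>0)).astype(np.uint8);p=cv2.findNonZero(m);
    q=np.array([atz(c,x[0],88)[:2] for x in p])-AX; d=q.mean(0)
    return np.hypot(*d),np.arctan2(-d[1],-d[0])-YAW
E
python3 - <<'E'
from ph import *
c=robot.capture("top")
c0=dict(c);c0["frame"]=cv2.imread("pics/top0.png")[:,:,::-1]
for k in(c0,c):
    A=phase(k);
    if len(A):
        z=np.exp(12j*(A[:,0]-np.pi/12)).mean();print(len(A),A[:,1].mean(),abs(z),np.angle(z)/12, "mod .5236")
print(tabang(c0,(341,302),11),tabang(c,(359,292),11))
w=robot.capture("wrist");print(tabang(w,(440,69),40))
print([atz(w,p,63) for p in((338,100),)],atz(w,(560,40),80))
E
```

```text
12 47.98667495143269 0.9751037701858749 -0.26148866151690026 mod .5236
(np.float64(80.03567850094359), np.float64(0.3672535160626044)) (np.float64(80.00436908643739), np.float64(0.7724418034202971))
(np.float64(77.98734131356541), np.float64(0.783112756780424))
[array([ 431.3 , -118.93,   63.  ])] [537.23 -29.99  80.  ]
```

```bash
python3 - <<'E'
from look import *
B=np.array([457,-212.7])
robot.servo_line(np.r_[B,90],None,120)
robot.dwell(.2)
s=robot.read_state();print(round(s["time"],2),s["position"],s["ft_force"])
for z in np.arange(84,60,-2.):
    h=robot.servo_line(np.r_[B,z],None,10,threshold=9)
    s=robot.read_state();print(z,h,round(s["time"],2),s["position"],s["ft_force"])
    if h or s["ft_force"][2]>8: break
c=robot.capture("side");cv2.imwrite("pics/s8.png",cv2.resize(c["frame"][200:340,200:400][:,:,::-1],None,fx=4,fy=4))
E
```

```text
13.42 [ 457.45 -212.88   90.71] [-0.94  0.39  0.08]
84.0 False 14.17 [ 457.01 -212.67   83.97] [-0.44 -0.68  0.11]
82.0 False 14.52 [ 457.17 -212.74   82.13] [ 0.62 -0.16  1.24]
80.0 False 14.87 [ 457.15 -212.73   80.1 ] [0.62 0.01 2.35]
78.0 False 15.22 [ 457.17 -212.75   78.1 ] [-0.2  -0.98  4.28]
76.0 False 15.57 [ 457.18 -212.74   76.14] [-0.26  1.    4.97]
74.0 True 15.78 [ 457.17 -212.75   76.1 ] [-0.74  1.45  7.07]
```

View pics/s8.png

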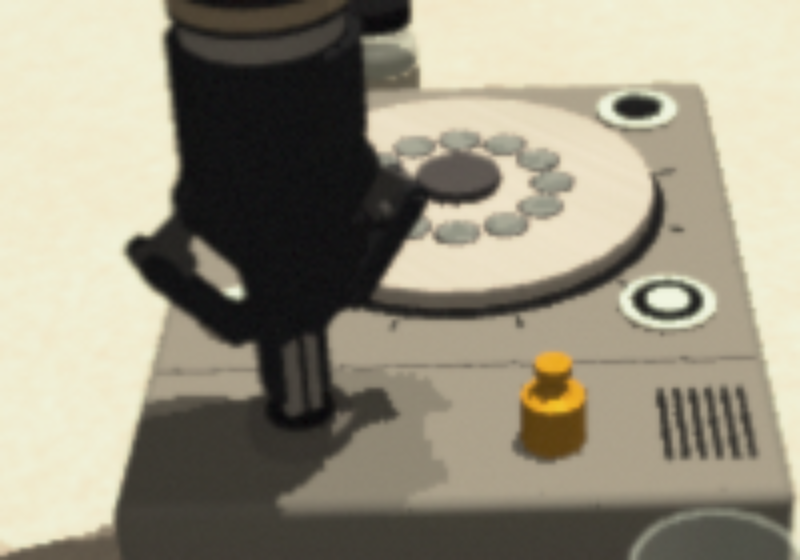

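```bash
python3 - <<'E'
from look import *
B=np.array([457,-212.7])
robot.dwell(.3); print(robot.read_state()["ft_force"],robot.read_state()["position"])
robot.servo_line(np.r_[B,100],None,60)
robot.servo_line(np.r_[B,200],None,200)
robot.servo_line([430,-330,230],None,200)
robot.dwell(.5)
from ph import *
s=robot.read_state();print(s["time"],s["position"],s["ft_force"])
c=robot.capture("top");save(c,"top9")
A=phase(c);z=np.exp(12j*(A[:,0]-np.pi/12)).mean();print(len(A),np.angle(z)/12+2*np.pi/6);print(tabang(c,(359,292),11))
d=robot.capture("side");save(d,"side9")
a=c["frame"][150:370,160:560];b=d["frame"][180:400,200:600]
cv2.imwrite("pics/f9.png",cv2.resize(np.vstack([a,b])[:,:,::-1],None,fx=1.35,fy=1.35))
E
```

```text
[-1.14 -1.16  6.13] [ 457.17 -212.75   76.1 ]
18.5917 [ 430.06 -329.77  230.04] [ 0.09  0.91 -0.08]
1 1.0204557537896917
(np.float64(80.10921184745875), np.float64(0.7724968464134522))
```

View pics/f9.png

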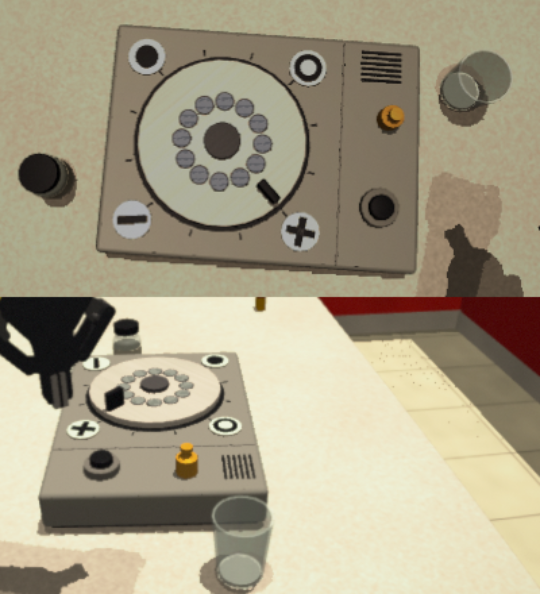

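```bash
python3 - <<'E'
from ph import *
from scipy.ndimage import map_coordinates
c=robot.capture("top")
def prof(f):
    g=f.astype(float).mean(2)
    th=np.linspace(0,2*np.pi,720,endpoint=False);P=0
    for r in np.arange(41,56,2):
        uv=np.array([proj(c,[AX[0]-r*np.cos(t+YAW),AX[1]-r*np.sin(t+YAW),72]) for t in th])
        P=P+map_coordinates(g,[uv[:,1],uv[:,0]],order=1)
    z=np.sum(P*np.exp(1j*12*th)); return (np.angle(-z)/12)  # windows (dark) at this mod .5236
for n in("top0","top7","top9"):
    a=prof(cv2.imread(f"pics/{n}.png")); print(n,"window",a,"disc if offset 15deg",[a+np.pi/12+k*np.pi/6 for k in(-1,0,1)])
c0=dict(c);c0["frame"]=cv2.imread("pics/top0.png")[:,:,::-1]
w=[tabang(c,(359,292),r) for r in(10,11,12)];print(w)
# plaque-based cross direction & alignment by hub-line in image
f=c["frame"];
for k in(c0,c): print([tabang(k,uv,11) for uv in ((341,302),(359,292))])
E
```

```text
top0 window 0.11606885386722365 disc if offset 15deg [np.float64(-0.14573053393192575), np.float64(0.37786824166637306), np.float64(0.9014670172646719)]
top7 window -0.002783757438967758 disc if offset 15deg [np.float64(-0.26458314523811716), np.float64(0.25901563036018166), np.float64(0.7826144059584805)]
top9 window -0.0021422002740733312 disc if offset 15deg [np.float64(-0.26394158807322277), np.float64(0.25965718752507605), np.float64(0.7832559631233749)]
[(np.float64(80.21079480375525), np.float64(0.7721644406463858)), (np.float64(80.10921184745875), np.float64(0.7724968464134522)), (np.float64(80.10921184745875), np.float64(0.7724968464134522))]Traceback (most recent call last):
  File "<stdin>", line 17, in <module>
  File "ph.py", line 15, in tabang
    q=np.array([atz(c,x[0],88)[:2] for x in p])-AX; d=q.mean(0)
                                            ^
TypeError: 'NoneType' object is not iterable
```

Window phase gives 0.783 rad, against 0.785 nominal. The selector rests in the cross click, so I'm handing in.

```bash
python3 -c "
from rig import robot
print(robot.finish_job(), robot.read_state()['time'])"
```

```text
the job is handed in; nothing more can be done
the job is handed in; nothing more can be done
```

I pushed the selector's tab with closed fingertips from about 0.37 rad round to the cross plaque, pressed the read button, and handed the job in. The robot clock read about 19 s at the last check before that. The tab was never gripped.

- **Selector:** after the press, the disc's windows gave 0.783 rad and the tab itself about 0.772 rad in the top picture; the cross click is at 0.785. A wrist picture before the press gave 0.783. I take the 0.01 rad difference as measurement error.
- **Tab movement:** I did not see the tab run on by itself past the half-way point. It followed the finger, and it stayed at the cross once the finger withdrew.
- **Read button:** contact came at about 82 mm height and the stop at 76.1 mm, with 6 to 7 N on it. That is the full 6 mm of travel. In the last pictures the button looked up again, with the arm well clear.
- **Bystanders:** the jar, beaker and weight stood where they were in the first pictures, judged by eye.
- **Failed checks:** my first window-counting script did not detect the windows reliably, so I replaced it with a phase fit. One repeat of the tab measurement also stopped with a script error.

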